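# Lay out the smear kit in order of use

### The job

Pack the smear kit: lay the blue forceps, the yellow probe and the green spatula into the kit tray in their order of use - forceps in the place next to the tray's orange side, probe in the middle place, spatula in the last - each lying level on both rails between its prongs, with its handle (for the forceps, its grip) centred on the tray and its tip towards the tray's black-padded end. The probe and the spatula hang by keyhole tabs on the dark sloping rack: push each up the slope until the screw head lies in the wide hole, then lift it off without forcing it. Put the instruments down rather than dropping them, and leave the other things on the bench where they stand.

Things in the scene. Friction and masses are not known exactly. Their poses are not given: they have to be found in the camera images.
- tray: Fixed steel kit tray, 220 mm (x) by 190 (y), rim 12 high, floor 4 thick. Origin at the centre of its underside, on the table, z up. Two grey rails run along y at x = -33 and +33 mm, 10 mm wide, tops 22 mm above the table; the 56 mm between them is free down to the floor for the fingers. Orange bar on the +y side; black pad on the floor at the -x end, where the tips go.
- place1 (a point): Middle of the first (next to the orange side) place of the tray, level with the rail tops, 22 mm above the table; axes as the tray's. An instrument lies here along x, its underside at this height, on both rails between prongs 13 mm high that leave 28 mm of width. Tray y = +55 mm.
- place2 (a point): Middle of the middle place of the tray, level with the rail tops, 22 mm above the table; axes as the tray's. An instrument lies here along x, its underside at this height, on both rails between prongs 13 mm high that leave 28 mm of width. Tray y = 0 mm.
- place3 (a point): Middle of the last place of the tray, level with the rail tops, 22 mm above the table; axes as the tray's. An instrument lies here along x, its underside at this height, on both rails between prongs 13 mm high that leave 28 mm of width. Tray y = -55 mm.
- rack: Fixed dark grey sloping hanger rack, base 190 mm (x) by 220 (y). Origin at the centre of its underside, on the table. Side frames at y = -105 and +105 mm, 185 high at the back. The slope rises along +x at 35 degrees, 120 mm above the origin. In it lie two cross bars along y: a 12 mm one 40 mm down the slope, a 46 mm one 75 mm up the slope; open between and behind them for fingers.
- stud_left (a point): Foot of a steel stud on the rack's upper bar, at rack y = +52 mm, 84 mm up the slope, square to the slope: neck 5 mm in diameter, screw head 11 mm in diameter and 4 mm thick, its underside 6.5 mm above the bar. The point's axes are the rack's (level), not the slope's.
- stud_right (a point): Foot of a steel stud on the rack's upper bar, at rack y = -52 mm, 84 mm up the slope, square to the slope: neck 5 mm in diameter, screw head 11 mm in diameter and 4 mm thick, its underside 6.5 mm above the bar. The point's axes are the rack's (level), not the slope's.
- forceps_mid (a point): Blue rigid forceps lying flat on the table, 168 mm long, 12 mm thick, 50 g; this point is the middle of the grip, half-way up, 6 mm above the underside. x runs from the tip towards the joined heel (78 mm away), z up. For 20 mm either way along x its two arms are parallel, 18 mm wide over all (y), and can be grasped across without giving way.
- forceps_tip (a point): Tip end of the forceps, 90 mm from the middle of the grip along its -x.
- probe_mid (a point): Probe with a yellow handle and thin round steel point. This point: middle of its handle, half-way up, 7 mm above its flat underside, near the centre of mass. x runs from the tip to the steel hanging tab, z out of its upper face. Handle 100 mm long, 14 wide (y), 14 thick; all 195 mm, 70 g. Starts on either stud, tip down the slope, underside on both bars.
- probe_tip (a point): End of the probe's point, 100 mm from the middle of its handle along its -x.
- spatula_mid (a point): Spatula with a green handle and flat steel blade 22 mm wide. This point: middle of its handle, half-way up, 7 mm above its flat underside, near the centre of mass. x runs from the tip to the steel hanging tab, z out of its upper face. Handle 100 mm long, 14 wide (y), 14 thick; all 195 mm, 70 g. Starts on either stud, tip down the slope, underside on both bars.
- spatula_tip (a point): End of the spatula's blade, 100 mm from the middle of its handle along its -x.
- probe_hole (a point): Centre of the hole (22 mm along x, 20 wide) in the probe's steel tab (4 mm thick, 36 wide, level with the underside, x = 50 to 95 mm from mid-handle), 62 mm from mid-handle along +x. A 9 mm slot runs on from it along +x; the stud sits at the slot's end. Push 22 mm up the slope (along +x): the head is then centred in the hole; lift off square to the slope (+z), 15 mm or more.
- spatula_hole (a point): Centre of the hole (22 mm along x, 20 wide) in the spatula's steel tab (4 mm thick, 36 wide, level with the underside, x = 50 to 95 mm from mid-handle), 62 mm from mid-handle along +x. A 9 mm slot runs on from it along +x; the stud sits at the slot's end. Push 22 mm up the slope (along +x): the head is then centred in the hole; lift off square to the slope (+z), 15 mm or more.
- white_jar: White jar with a red label, 60 mm diameter, 85 mm high, standing loose; origin at the centre of its underside. Leave it alone.
- yellow_cup: Clear specimen cup with a yellow lid, 56 mm diameter, 62 mm high, loose; origin at the centre of its underside. Leave it alone.
- amber_bottle: Amber bottle, 60 mm diameter, 130 mm high, loose; origin at the centre of its underside. Leave it alone.
- saline_bottle: White bottle with a blue cap, 56 mm diameter, 140 mm high, loose; origin at the centre of its underside. Leave it alone.
- slide_box: Green slide box, 85 x 65 x 29 mm, loose; origin at the centre of its underside. Leave it alone.
- timer: Red bench timer, 60 x 75 x 23 mm, loose; origin at the centre of its underside. Leave it alone.
- pipette: Blue and white micropipette lying on the table along its x, 262 mm long (135 mm towards -x, 127 mm towards +x), 26 mm high, up to 44 mm wide, loose; origin on the table. Leave it alone.
Things that resemble listed ones, but are neither listed nor needed, are in the scene too. Of the things shaped like the part that bears forceps_mid, the blue one is meant.

How it is judged:
At the end, for the whole second after the job is handed in: In the tray's frame, the middles of forceps, probe and spatula lie within 15 mm of x = 0 and within 11 mm of y = +55, 0 and -55 mm, each resting on both rails (height within 3.5 mm, level to 0.1 rad), tip towards -x, released and at rest; every bystander within 20 mm of its start (x of forceps_mid in the frame of tray between -0.015 and 0.015 m and y of forceps_mid in the frame of tray between 0.044 and 0.066 m and z of forceps_mid in the frame of tray between 0.0245 and 0.0315 m and x of each of forceps_tip, probe_tip, spatula_tip in the frame of tray below -0.06 m and angle between the z axis of each of forceps_mid, probe_mid, spatula_mid and the z axis of tray, either way round below 0.1 rad and linear speed of each of forceps, probe, spatula below 0.02 m/s and x of probe_mid in the frame of tray between -0.015 and 0.015 m and y of probe_mid in the frame of tray between -0.011 and 0.011 m and z of probe_mid in the frame of tray between 0.0255 and 0.0325 m and x of spatula_mid in the frame of tray between -0.015 and 0.015 m and y of spatula_mid in the frame of tray between -0.066 and -0.044 m and z of spatula_mid in the frame of tray between 0.0255 and 0.0325 m and distance of each of white_jar, yellow_cup, amber_bottle, saline_bottle, slide_box, timer, pipette from where it was at the start of the episode below 0.02 m); the robot touches nothing.
It fails at once if an instrument is dropped (falls freely faster than 0.7 m/s, a drop of about 25 mm) ((contact force between forceps and anything else below 0.01 N and linear speed of forceps above 0.7 m/s) or (contact force between probe and anything else below 0.01 N and linear speed of probe above 0.7 m/s) or (contact force between spatula and anything else below 0.01 N and linear speed of spatula above 0.7 m/s)).
It fails at once if the probe or the spatula is forced against the rack with more than 30 N (contact force between any of probe, spatula and rack above 30 N).
It fails at once if one of the other things is pushed more than 20 mm (distance of any of white_jar, yellow_cup, amber_bottle, saline_bottle, slide_box, timer, pipette from where it was at the start of the episode above 0.02 m).
It fails at once if one of the other things is knocked over (angle between any of white_jar, yellow_cup, amber_bottle, saline_bottle, slide_box, timer, pipette's own z axis and vertical above 0.5 rad).
It also fails if it takes over 72 s, if anything falls off the work surface, if the arm or the gripper's body presses on something with over 40 N, if the wrist force passes 120 N, or if a joint passes its speed limit or range.

### The arm

A 6-joint arm with a two-finger parallel gripper is mounted at the origin on the work surface. World frame = base frame: x ahead of the robot, y to its left, z up, the work surface at z = 0. Lengths are in m, angles in rad, forces in N, time in s.
With the tool pointing down it reaches from about 0.275 to 0.85 m from the base axis. Payload 5.2 kg.
Tool frame: the origin (TCP) lies on the centre line of the jaws, within the pads' length; the fingertips stand 11 mm ahead of it and the grasp point (between the pads) lies 8 mm behind it (r.finger_overhang is the distance from the TCP to the fingertips, in m); z points along the fingers, y is the line along which they close (so a half turn about z gives the same grasp; the last joint's range is limited). The gripper opens to 85 mm and grips with 20 to 120 N. Pads are 22 mm wide; open, the fingers measure 114 mm over their backs; the gripper's body (76 mm by 85 mm) begins 54 mm behind the grasp point. The pads swing forward as they close: fully open they stand 13 mm farther back than shut.
Start: joints at [1.107, 0.259, 1.535, -0, 1.348, -0.203], TCP at [0.142, 0.531, 0.242] pointing down, gripper open.
Joint ranges: [-3.14, 3.14], [-0.91, 2.08], [0.19, 2.58], [-1.22, 4.36], [0.22, 2.71], [-3.12, 3.12]. Speed limits (rad/s): [2.57, 2.57, 3.14, 3.14, 3.14, 3.14].

### API

Orientations are given as a rotation vector (axis times angle).
In Python, from rig import r, optics, order gives the robot as it stands. The module is installed in compiled form; this text tells all that it offers.
- The arm moves only by the shell command python3 -m crank 'ROWS' [FORCE]. ROWS is JSON, a list that holds one entry, the list of rows, each a list of 7 numbers: the shift along the tool's x, y, z scaled (see below), then the turn, a rotation vector about the tool's x, y, z scaled (see below), then the closure, from 0 (fully open) to 1 (shut). A call has 1 to 8 rows; each row is the pose to reach, as a shift and turn from the pose commanded when the call began, along the tool's axes at that moment, turning the shorter way round; what a row does not reach only later rows make up. The controller multiplies each number of a shift by 500 mm and each number of a turn by 180 degrees. A row lasts 1/10 s, in which the tool goes at most 50 mm and 8.59 degrees, less where a joint would pass 70% of its speed; a pose out of reach is approached as far as the arm can. A call with a number of a shift or a turn outside -1 to 1 is refused whole. A call with a gripper value outside its range is refused whole. The fingers move at their own pace and stop on an object; FORCE is the grip in N (left out, the last holds). Time passes only in rows, so rows that repeat a pose let the fingers close. It gives the time, the measured TCP pose, the force, the opening and the grip force at its end, in the units of the state.
- r.get_state(): the state, without advancing time (a new reading comes with each control period).
- optics.grab_frame(name): name is "scene" or "top" or "wrist"; returns the picture (384x512x3 uint8, red, green, blue); there is no depth.
- optics.camera_params(name): a dict with "mtx" (3x3 intrinsics, pixels), "rvec" (rotation vector, rad) and "tvec" (3), from world to camera coordinates, as OpenCV has them; the wrist camera has in their place "hand_eye" (4x4, takes a point from camera to tool coordinates, whose origin is the TCP and whose axes are the flange's). Camera axes: x right, y down, z forward; pixel columns grow to the right and rows downward; lengths in m; the calibration is good to about 2 mm. A picture is of the moment at which its call begins: read the wrist's pose just before it. camera_params takes no time and is no camera call.
- order.close_job(): hands the job in; it is judged then, once.
Trained networks look in the newest picture that a camera, given by its name, has taken for a name from the list of things; names that differ only in an ending like _2 or _b are one class to them, and where a whole thing is asked for, a point or a joint stands for the part that bears it (a point fixed in the world has none). Each returns a list of dicts, best first, with "p" (0 to 1); they miss things now and then, are a little off and sometimes report something else, mostly with a low value. They report only what shows in the picture. A call takes as long as a camera call. They do not tell look-alikes from the thing itself.
- optics.boxes_of(thing, camera): "extent" ([left, top, right, bottom] in pixels, round what is visible of it).
- optics.trace(thing, camera): "region" (384x512 bool, what is visible of it) and "extent" ([left, top, right, bottom] in pixels, round what is visible of it).
The state is a dict: "time_s": time; "joint_pos": joint angles; "qd": joint speeds; "tau": joint torques, N m; "eef_pos": TCP position; "tool_rot": TCP orientation; "ft_force": force on the tool from outside, world axes, zero at the start; "torque": the same for the moment, N m; "width": finger opening in m; "gripper_force": force on a finger pad.
Only numpy, scipy, OpenCV 4.12 (cv2) and the standard library are available. Lean on these libraries where they do the work, as an engineer would, in place of code of your own. Each camera call takes 0.05 s, during which the arm holds its last target. There are 200 camera calls.

## Working session

There is one attempt and no reset: what is moved stays moved. The work goes in short steps, Python scripts to look and compute and a shell command to move; the robot and the scene stay as the last step left them, time stands still between calls to the robot, and variables do not carry over. Pictures are saved under pics/ and viewed, at most 10 in all, crops included, and the job is handed in when it is done.

```bash
mkdir -p pics; python3 - <<'E'
from rig import r, optics, order
import cv2,numpy as np
print(r.get_state())
a=optics.grab_frame("top");b=optics.grab_frame("scene")
cv2.imwrite("pics/top.png",a[:,:,::-1]);cv2.imwrite("pics/scene.png",b[:,:,::-1])
for n in("top","scene","wrist"):print(n,optics.camera_params(n))
for t in("forceps_mid","probe_mid","spatula_mid","tray","rack"):
  for c in("top","scene"):
    print(t,c,[(d['p'],d['extent']) for d in optics.boxes_of(t,c)])
E
```

```text
{'time_s': 0.0, 'joint_pos': array([ 1.10721083e+00,  2.59343615e-01,  1.53608941e+00,  3.76358226e-06,
        1.34797479e+00, -2.02840601e-01]), 'qd': array([-0.00225703,  0.00059783, -0.00070488, -0.00062031,  0.00106424,
       -0.00048605]), 'tau': array([-8.02927716e-04, -4.46017742e+01, -2.90567940e+01, -5.00434980e-04,
        1.19547173e-02,  9.90901100e-06]), 'eef_pos': array([0.14155886, 0.53095162, 0.24147179]), 'tool_rot': array([-4.08341365e-01, -3.11433824e+00,  2.69201541e-03]), 'ft_force': array([0.14812798, 0.37595822, 0.44669888]), 'torque': array([-0.02985872, -0.00872249, -0.04193869]), 'gripper_force': 0.0, 'width': 0.08572512838951435}
top {'mtx': array([[454.83100106,   0.        , 255.41649875],
       [  0.        , 454.83100106, 184.75267094],
       [  0.        ,   0.        ,   1.        ]]), 'rvec': array([ 2.1840271, -2.1599798,  0.0999307]), 'tvec': array([0.02761307, 0.52585307, 1.16928377])}
scene {'mtx': array([[377.64219124,   0.        , 254.97488549],
       [  0.        , 377.64219124, 191.73601273],
       [  0.        ,   0.        ,   1.    
[... 732 characters left out ...]
1])]
forceps_mid scene [(0.72, [92.2, 188.2, 143.9, 218.0]), (0.54, [212.6, 217.5, 267.6, 237.4]), (0.33, [325.7, 127.2, 384.4, 138.4])]
probe_mid top [(0.77, [128.8, 144.3, 157.0, 208.5])]
probe_mid scene [(0.87, [308.4, 148.0, 364.6, 159.8]), (0.67, [292.6, 124.4, 393.9, 208.4]), (0.56, [110.3, 233.0, 196.6, 320.0])]
spatula_mid top [(0.97, [86.5, 157.9, 126.6, 228.7]), (0.5, [258.4, 162.8, 287.0, 199.4]), (0.4, [326.8, 233.7, 357.4, 259.3])]
spatula_mid scene [(0.76, [325.6, 124.9, 387.6, 137.3])]
tray top [(0.71, [320.3, 143.1, 424.4, 251.3])]
tray scene [(0.66, [108.0, 234.7, 198.6, 316.2])]
rack top [(0.86, [65.1, 133.9, 187.2, 236.0])]
rack scene [(0.79, [294.3, 126.6, 389.7, 208.7])]
```

View pics/top.png

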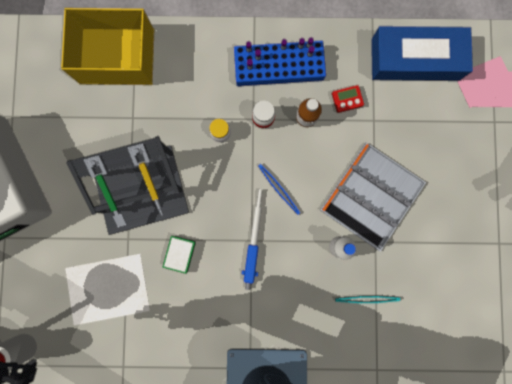

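View pics/scene.png

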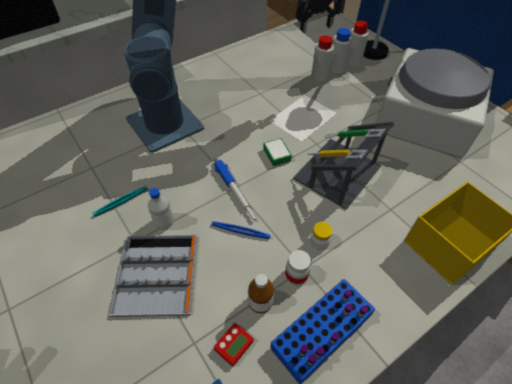

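The top view shows the tray at about (374,195), with its orange edge upper-left and its pad lower-left. The rack is at about (128,185), with green on the left stud and yellow on the right. The blue forceps are at about (280,188) and the pipette at about (255,240).

```bash
cat > h.py <<'E'
from rig import r, optics, order
import cv2,numpy as np
from scipy.spatial.transform import Rotation as Ro
def cam(n):
    c=optics.camera_params(n)
    if n!="wrist":
        R=cv2.Rodrigues(c['rvec'])[0]; return c['mtx'],R,np.ravel(c['tvec'])
    s=r.get_state(); T=np.eye(4); T[:3,:3]=Ro.from_rotvec(s['tool_rot']).as_matrix(); T[:3,3]=s['eef_pos']
    M=np.linalg.inv(T@c['hand_eye']); return c['mtx'],M[:3,:3],M[:3,3]
def px2w(C,uv,z):
    K,R,t=C; uv=np.atleast_2d(np.float64(uv))
    d=(np.linalg.inv(K)@np.c_[uv,np.ones(len(uv))].T).T@R; o=-R.T@t
    return o+d*((z-o[2])/d[:,2])[:,None]
def w2px(C,P):
    K,R,t=C; p=(K@(R@np.atleast_2d(P).T+t[:,None])).T; return p[:,:2]/p[:,2:]
def mask(img,lo,hi):
    return cv2.inRange(cv2.cvtColor(img,cv2.COLOR_RGB2HSV),np.array(lo),np.array(hi))
COL={'green':((50,110,40),(80,255,255)),'yellow':((20,130,90),(32,255,255)),'blue':((108,130,50),(125,255,255)),'orange':((5,150,120),(17,255,255))}
def blobs(img,c,amin=30):
    n,l,st,ce=cv2.connectedComponentsWithStats(mask(img,*COL[c]))
    out=[]
    for i in range(1,n):
        if st[i,4]<amin: continue
        v,u=np.nonzero(l==i); q=np.c_[u,v].astype(np.float32)
        out.append((int(st[i,4]),cv2.minAreaRect(q),ce[i]))
    return sorted(out,key=lambda b:-b[0])
def tool(yaw,tilt=0):
    "tool x at world yaw (deg), z down, tilted about tool y by tilt deg"
    a=np.radians(yaw); x=[np.cos(a),np.sin(a),0]; z=[0,0,-1]
    return Ro.from_matrix(np.c_[x,np.cross(z,x),z])*Ro.from_euler('y',tilt,degrees=True)
def go(pos,R):
    s=r.get_state(); R0=Ro.from_rotvec(s['tool_rot'])
    sh=R0.inv().apply(np.array(pos)-s['eef_pos'])/.5; tu=(R0.inv()*R).as_rotvec()/np.pi
    print('ROW',np.round(np.r_[sh,tu],4).tolist(),'dist',np.round(np.linalg.norm(sh)*.5,3),'deg',np.round(np.linalg.norm(tu)*180,1))
def st():
    s=r.get_state(); print('t',round(s['time_s'],2),'pos',np.round(s['eef_pos'],4),'rv',np.round(s['tool_rot'],3),'q',np.round(s['joint_pos'],2),'w',round(s['width'],4),'gf',round(s['gripper_force'],1),'ft',np.round(s['ft_force'],1))
E
python3 - <<'E'
from h import *
C=cam("top"); im=cv2.imread("pics/top.png")[:,:,::-1].copy()
for c,z in(('green',.126),('yellow',.126),('blue',.012),('orange',.012)):
  for b in blobs(im,c,25)[:6]:
    print(c,b[0],np.round(b[2]),np.round(b[1][1]),'w',np.round(px2w(C,b[2],z)[0],3))
print('tray',px2w(C,[[368,147],[323,208],[378,246],[426,184]],.012))
print('rack ends',px2w(C,[[97,172],[119,222],[142,158],[160,213]],.12), r.finger_overhang)
E
```

```text
green 263 [106. 193.] [39.  7.] w [0.493 0.391 0.126]
green 54 [190. 252.] [33. 11.] w [0.353 0.187 0.126]
green 47 [  7. 233.] [ 3. 16.] w [0.393 0.624 0.126]
yellow 4133 [108.  47.] [82. 77.] w [0.855 0.402 0.126]
yellow 283 [219. 128.] [18. 18.] w [0.654 0.124 0.126]
yellow 267 [148. 181.] [39.  7.] w [0.522 0.292 0.126]
yellow 35 [139.  83.] [ 2. 27.] w [0.764 0.323 0.126]
blue 3902 [421.  54.] [52. 99.] w [ 0.89  -0.413  0.012]
blue 2948 [279.  64.] [39. 90.] w [ 0.858 -0.028  0.012]
blue 390 [250. 264.] [38. 15.] w [0.318 0.044 0.012]
blue 181 [279. 189.] [62.  6.] w [ 0.516 -0.03   0.012]
blue 92 [349. 249.] [ 9. 10.] w [ 0.362 -0.214  0.012]
orange 58 [330. 200.] [ 2. 24.] w [ 0.489 -0.164  0.012]
orange 51 [360. 155.] [ 2. 23.] w [ 0.61  -0.246  0.012]
orange 40 [345. 177.] [ 2. 19.] w [ 0.551 -0.205  0.012]
tray [[ 0.63140992 -0.26637513  0.012     ]
 [ 0.46703895 -0.14564544  0.012     ]
 [ 0.36913579 -0.2893693   0.012     ]
 [ 0.5337034  -0.41892991  0.012     ]]
rack ends [[0.54333992 0.4173499  0.12      ]
 [0.42321811 0.35925919 0.12      ]
 [0.57878152 0.30945409 0.12      ]
 [0.44585436 0.26158042 0.12      ]] 0.011
```

```bash
python3 - <<'E'
from h import *
go([.42,.316,.255],tool(196.3,-35))
E
```

```text
ROW [-0.6487, -0.2728, -0.0254, -0.053, -0.1895, -0.1681] dist 0.352 deg 46.6
```

```bash
python3 -m crank '[[[-0.649,-0.273,-0.025,-0.053,-0.19,-0.168,0],[-0.649,-0.273,-0.025,-0.053,-0.19,-0.168,0],[-0.649,-0.273,-0.025,-0.053,-0.19,-0.168,0],[-0.649,-0.273,-0.025,-0.053,-0.19,-0.168,0],[-0.649,-0.273,-0.025,-0.053,-0.19,-0.168,0],[-0.649,-0.273,-0.025,-0.053,-0.19,-0.168,0],[-0.649,-0.273,-0.025,-0.053,-0.19,-0.168,0],[-0.649,-0.273,-0.025,-0.053,-0.19,-0.168,0]]]' 40
python3 -m crank '[[[0,0,0,0,0,0,0],[0,0,0,0,0,0,0]]]'
python3 - <<'E'
from h import *
st(); C=cam("wrist"); im=optics.grab_frame("wrist"); cv2.imwrite("pics/w1.png",im[:,:,::-1])
for c in('green','yellow'):
  for b in blobs(im,c,200)[:4]:
    bp=cv2.boxPoints(b[1]); e=[(bp[0]+bp[1])/2,(bp[1]+bp[2])/2,(bp[2]+bp[3])/2,(bp[3]+bp[0])/2]
    print(c,b[0],np.round(b[2]),np.round(b[1][1]),'w',np.round(px2w(C,b[2],.129)[0],4),np.round(e).tolist())
E
```

```text
time_s: 1.4
eef_pos: [0.4246, 0.3113, 0.2559]
tool_rot: [-0.349, 2.506, 0.109]
ft_force: [-1.3, -0.2, 0.3]
width: 0.0856
gripper_force: 0.0
time_s: 1.6
eef_pos: [0.4195, 0.3162, 0.2547]
tool_rot: [-0.359, 2.508, 0.113]
ft_force: [1.0, -0.5, 0.1]
width: 0.0854
gripper_force: 0.0
t 1.6 pos [0.4195 0.3162 0.2547] rv [-0.359  2.508  0.113] q [ 0.52 -0.08  2.04 -0.25  0.59 -1.17] w 0.0854 gf 0.0 ft [ 1.  -0.5  0.1]
green 1982 [312. 177.] [ 19. 113.] w [0.4871 0.3891 0.129 ] [[303.0, 177.0], [315.0, 122.0], [321.0, 178.0], [309.0, 234.0]]
yellow 6909 [242. 301.] [ 60. 130.] w [0.7834 0.4038 0.129 ] [[242.0, 274.0], [307.0, 304.0], [242.0, 334.0], [177.0, 304.0]]
yellow 2053 [194. 177.] [113.  19.] w [0.5154 0.2911 0.129 ] [[191.0, 122.0], [203.0, 178.0], [196.0, 234.0], [184.0, 178.0]]
yellow 1243 [ 53. 186.] [46. 32.] w [0.5628 0.1726 0.129 ] [[31.0, 177.0], [58.0, 170.0], [74.0, 194.0], [47.0, 201.0]]
```

View pics/w1.png

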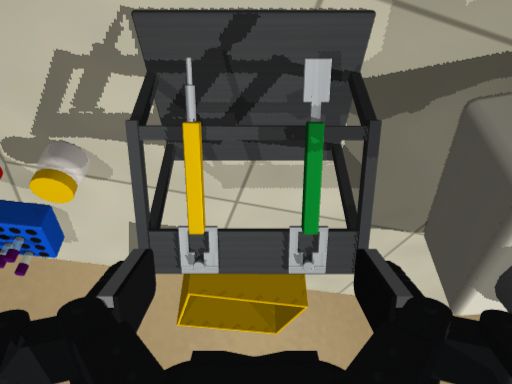

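The rack is seen square on: the yellow handle's middle is at (194,178), the green one's at (312,178), and both tabs are on the studs near row 255.

```bash
cat >> h.py <<'E'
def rack_meas(C,im,c,yaw,guess):
    "refine mid-handle position on slope, z fixed .1258, from top-face outline; fit x,y by reprojection of the handle's outline"
    from scipy.optimize import least_squares
    best=None
    a=np.radians(yaw);t=np.radians(35)
    rx=np.array([np.cos(a),np.sin(a),0]);ry=np.array([-np.sin(a),np.cos(a),0]);zz=np.array([0,0,1])
    ex=np.cos(t)*rx+np.sin(t)*zz; n=-np.sin(t)*rx+np.cos(t)*zz
    bs=[b for b in blobs(im,c,200)]
    g=w2px(C,guess)[0]; b=min(bs,key=lambda b:np.hypot(*(np.array(b[2])-g)))
    def f(p):
        P=guess+p[0]*ex+p[1]*ry
        Q=[P+i*.05*ex+j*.007*ry+k*.007*n for i in(-1,1) for j in(-1,1) for k in(-1,1)]
        h=cv2.convexHull(w2px(C,Q).astype(np.float32)); M=cv2.moments(h)
        return [M['m10']/M['m00']-b[2][0],M['m01']/M['m00']-b[2][1]],M['m00'],P
    s=least_squares(lambda p:f(p)[0],[0,0],diff_step=1e-2,x_scale=.01)
    return f(s.x)[2],f(s.x)[1],b
E
python3 - <<'E'
from h import *
C=cam("wrist"); im=cv2.imread("pics/w1.png")[:,:,::-1].copy()
for c,g in(('green',[.4893,.3897,.1258]),('yellow',[.5176,.2917,.1258])):
  P,A,b=rack_meas(C,im,c,16.2,np.array(g)); print(c,P,'model area',A,'seen',b[0],b[1])
z=tool(196.2,-35).apply([0,0,1])
P,A,b=rack_meas(C,im,'yellow',16.2,np.array([.5176,.2917,.1258]))
go(P-.055*z,tool(196.2,-35)); go(P+.006*z,tool(196.2,-35))
E
```

```text
green [0.49114706 0.39176478 0.12744533] model area 2151.9289683214156 seen 1982 ((311.9264221191406, 177.93609619140625), (18.550498962402344, 112.87165069580078), 3.4064438343048096)
yellow [0.51983498 0.29278316 0.12751441] model area 2162.993818256655 seen 2053 ((193.74742126464844, 177.94329833984375), (112.74722290039062, 19.11662483215332), 87.39744567871094)
ROW [-0.0014, -0.1028, 0.2014, 0.0005, 0.0002, 0.0008] dist 0.113 deg 0.2
ROW [-0.0013, -0.103, 0.3234, 0.0005, 0.0002, 0.0008] dist 0.17 deg 0.2
```

```bash
python3 -m crank '[[[0,-0.103,0.1,0,0,0.001,0.5],[-0.001,-0.103,0.2,0,0,0.001,0.5],[-0.001,-0.103,0.2,0,0,0.001,0.5],[-0.001,-0.103,0.2,0,0,0.001,0.5],[-0.001,-0.103,0.2,0,0,0.001,0.5]]]' 25
python3 - <<'E'
from h import *
st(); C=cam("wrist"); im=optics.grab_frame("wrist"); cv2.imwrite("pics/w2.png",im[:,:,::-1])
P,A,b=rack_meas(C,im,'yellow',16.2,np.array([.5198,.2928,.1275])); print(P,A,b)
z=tool(196.2,-35).apply([0,0,1])
go(P+.006*z,tool(196.2,-35))
E
```

```text
time_s: 2.15
eef_pos: [0.489, 0.2842, 0.1731]
tool_rot: [-0.359, 2.509, 0.115]
ft_force: [-1.2, 0.7, 0.5]
width: 0.0427
gripper_force: 0.0
t 2.15 pos [0.489  0.2842 0.1731] rv [-0.359  2.509  0.115] q [ 0.35  0.1   2.1  -0.12  0.33 -1.4 ] w 0.0427 gf 0.0 ft [-1.2  0.7  0.5]
[0.5282911  0.29464579 0.13357004] 3966.754885021015 (5448, ((237.57357788085938, 220.00889587402344), (159.77774047851562, 92.93709564208984), 72.92897033691406), array([250.61490455, 231.2523862 ]))
ROW [-0.0195, -0.0021, 0.1247, 0.0007, 0.0006, 0.0001] dist 0.063 deg 0.2
```

View pics/w2.png

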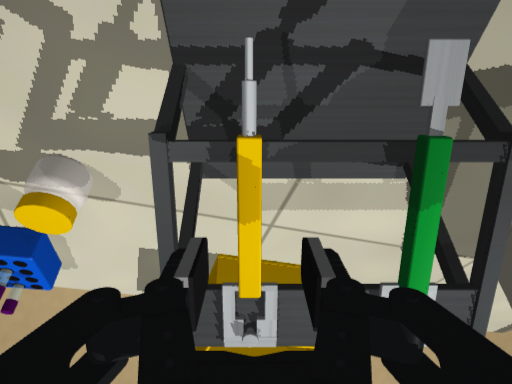

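The yellow handle runs from row 137 to 298 at u≈250. The jaw centre is at u≈254.5, so I shift about 2 mm in −y, then descend and grip.

```bash
python3 -m crank '[[[0,-0.004,0.06,0,0,0,0.5],[0,-0.004,0.122,0,0,0,0.5],[0,-0.004,0.122,0,0,0,0.7],[0,-0.004,0.122,0,0,0,1],[0,-0.004,0.122,0,0,0,1],[0,-0.004,0.122,0,0,0,1],[0,-0.004,0.122,0,0,0,1]]]' 25
python3 - <<'E'
from h import *
st()
E
```

```text
time_s: 2.9
eef_pos: [0.5247, 0.2914, 0.1274]
tool_rot: [-0.355, 2.511, 0.113]
ft_force: [-0.1, 0.2, -0.3]
width: 0.0134
gripper_force: 28.1
t 2.9 pos [0.5247 0.2914 0.1274] rv [-0.355  2.511  0.113] q [ 0.34  0.23  2.08 -0.15  0.22 -1.37] w 0.0134 gf 28.1 ft [-0.1  0.2 -0.3]
```

```bash
python3 -m crank '[[[-0.005,0,0,0,0,0,1],[-0.01,0,0,0,0,0,1],[-0.01,0,0,0,0,0,1]]]' 40
python3 - <<'E'
from h import *
st()
R=Ro.from_rotvec([-0.355,2.511,.113]); print(R.inv().apply(r.get_state()['eef_pos']-np.array([.5247,.2914,.1274])), Ro.from_rotvec([-0.355,2.511,.113]).apply([0,0,1]))
E
```

```text
time_s: 3.2
eef_pos: [0.5248, 0.2914, 0.1274]
tool_rot: [-0.357, 2.52, 0.111]
ft_force: [-16.2, -3.8, 8.1]
width: 0.0131
gripper_force: 44.7
t 3.2 pos [0.5248 0.2914 0.1274] rv [-0.357  2.52   0.111] q [ 0.34  0.23  2.07 -0.14  0.24 -1.38] w 0.0131 gf 44.7 ft [-16.2  -3.8   8.1]
[-5.89242186e-05 -3.91922356e-05  4.50451801e-05] [ 0.54970924  0.15961878 -0.81996439]
```

```bash
python3 -m crank '[[[0,0,-0.006,0,0,0,1],[0,0,-0.006,0,0,0,1]]]'
python3 - <<'E'
from h import *
st()
R=Ro.from_rotvec([-0.355,2.511,.113]); s=r.get_state();print(R.inv().apply(s['eef_pos']-np.array([.5247,.2914,.1274])),R.inv().apply(s['ft_force']))
E
```

```text
time_s: 3.4
eef_pos: [0.5272, 0.2919, 0.1323]
tool_rot: [-0.355, 2.512, 0.113]
ft_force: [0.1, 0.8, -1.2]
width: 0.013
gripper_force: 42.4
t 3.4 pos [0.5272 0.2919 0.1323] rv [-0.355  2.512  0.113] q [ 0.34  0.23  2.07 -0.14  0.24 -1.39] w 0.013 gf 42.4 ft [ 0.1  0.8 -1.2]
[-0.00486299 -0.00017503 -0.00254789] [0.47647352 0.71438231 1.15843014]
```

```bash
python3 -m crank '[[[-0.006,0,0.002,0,0,0,1],[-0.014,0,0.002,0,0,0,1],[-0.014,0,0.002,0,0,0,1]]]'
python3 - <<'E'
from h import *
st()
R=Ro.from_rotvec([-0.355,2.511,.113]); s=r.get_state();print(R.inv().apply(s['eef_pos']-np.array([.5247,.2914,.1274])),R.inv().apply(s['ft_force']))
E
```

```text
time_s: 3.7
eef_pos: [0.5345, 0.2938, 0.1355]
tool_rot: [-0.354, 2.511, 0.113]
ft_force: [0.6, -0.1, -1.4]
width: 0.0126
gripper_force: 42.4
t 3.7 pos [0.5345 0.2938 0.1355] rv [-0.354  2.511  0.113] q [ 0.34  0.23  2.05 -0.13  0.25 -1.4 ] w 0.0126 gf 42.4 ft [ 0.6 -0.1 -1.4]
[-0.0128822  -0.00035169 -0.00087889] [ 0.35688196 -0.2468962   1.50710723]
```

```bash
python3 -m crank '[[[-0.008,0,0,0,0,0,1],[-0.018,0,0,0,0,0,1],[-0.018,0,0,0,0,0,1]]]'
python3 - <<'E'
from h import *
st()
R=Ro.from_rotvec([-0.355,2.511,.113]); s=r.get_state();print(R.inv().apply(s['eef_pos']-np.array([.5247,.2914,.1274])),R.inv().apply(s['ft_force']))
im=optics.grab_frame("wrist"); cv2.imwrite("pics/w3.png",im[100:384,120:400,::-1].repeat(2,0).repeat(2,1))
E
```

```text
time_s: 4.0
eef_pos: [0.5414, 0.2959, 0.1407]
tool_rot: [-0.355, 2.511, 0.113]
ft_force: [0.4, -0.5, -0.6]
width: 0.0129
gripper_force: 42.4
t 4.0 pos [0.5414 0.2959 0.1407] rv [-0.355  2.511  0.113] q [ 0.34  0.24  2.03 -0.12  0.27 -1.41] w 0.0129 gf 42.4 ft [ 0.4 -0.5 -0.6]
[-0.02178223 -0.00027139 -0.00095429] [ 0.11447878 -0.63889336  0.64038469]
```

View pics/w3.png

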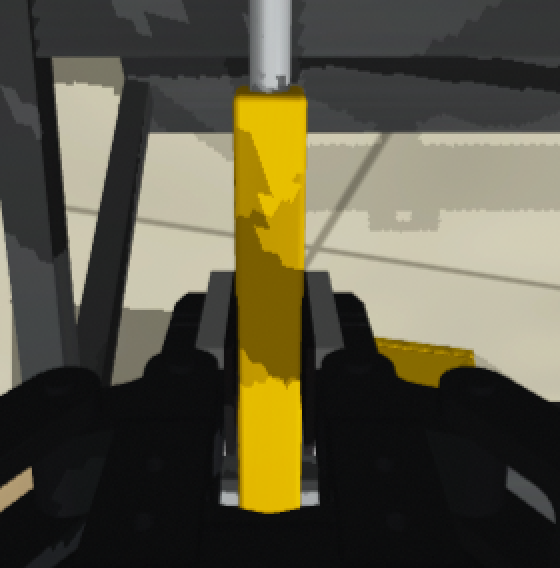

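The probe is gripped, with its handle's lower end at row ≈147. I'll check that against the model.

```bash
python3 - <<'E'
from h import *
C=cam("wrist"); s=r.get_state(); R=Ro.from_rotvec(s['tool_rot'])
ex=R.apply([-1,0,0]); n=R.apply([0,0,-1])
P0=np.array([.5198,.2928,.1275])
print('P0 in tool at grasp',R.inv().apply(P0-np.array([.5247,.2914,.1274])))
for d in (0,.012,.017,.022):
  P=P0+d*ex; print(d,'lower end top/bottom, ',np.round(w2px(C,[P-.05*ex+.007*n,P-.05*ex-.007*n]),0).tolist())
for sl in(-.046,-.034): print('bar',w2px(C,P0-.007*n+sl*ex))
E
```

```text
P0 in tool at grasp [ 0.00348864  0.00270374 -0.00254936]
0 lower end top/bottom,  [[260.0, 85.0], [259.0, 86.0]]
0.012 lower end top/bottom,  [[260.0, 120.0], [259.0, 117.0]]
0.017 lower end top/bottom,  [[260.0, 134.0], [259.0, 130.0]]
0.022 lower end top/bottom,  [[260.0, 148.0], [259.0, 143.0]]
bar [[259.39978774  96.41178035]]
bar [[259.23998453 127.58550964]]
```

The model agrees: a 22 mm push puts the lower end at row 148, and the bar edge is at 127. The head should be in the hole, so I lift square to the slope.

```bash
python3 -m crank '[[[0,0,-0.006,0,0,0,1],[0,0,-0.016,0,0,0,1],[0,0,-0.026,0,0,0,1]]]'
python3 - <<'E'
from h import *
st()
E
```

```text
time_s: 4.35
eef_pos: [0.5327, 0.2935, 0.1506]
tool_rot: [-0.355, 2.513, 0.112]
ft_force: [-0.3, -0.6, -0.6]
width: 0.0133
gripper_force: 42.4
t 4.35 pos [0.5327 0.2935 0.1506] rv [-0.355  2.513  0.112] q [ 0.34  0.21  2.04 -0.11  0.29 -1.42] w 0.0133 gf 42.4 ft [-0.3 -0.6 -0.6]
```

```bash
python3 -m crank '[[[0,0,-0.08,0,0,0,1],[0,0,-0.16,0,0,0,1],[0,0,-0.2,0,0,0,1],[0,0,-0.2,0,0,0,1]]]'
python3 - <<'E'
from h import *
st()
go([.49,0.0,.3],tool(170,0))
C=cam("top"); print('saline cap',px2w(C,[349,249],.14))
E
```

```text
time_s: 4.75
eef_pos: [0.4783, 0.2781, 0.2362]
tool_rot: [-0.355, 2.507, 0.114]
ft_force: [0.6, 0.3, -0.8]
width: 0.0126
gripper_force: 42.5
t 4.75 pos [0.4783 0.2781 0.2362] rv [-0.355  2.507  0.114] q [ 0.35 -0.02  2.04 -0.08  0.51 -1.45] w 0.0126 gf 42.5 ft [ 0.6  0.3 -0.8]
ROW [0.0342, -0.5406, -0.1809, 0.0449, 0.1918, 0.1405] dist 0.286 deg 43.6
saline cap [[ 0.36610419 -0.18744891  0.14      ]]
```

```bash
python3 -m crank '[[[0.034,-0.54,-0.18,0.045,0.192,0.14,1],[0.034,-0.54,-0.18,0.045,0.192,0.14,1],[0.034,-0.54,-0.18,0.045,0.192,0.14,1],[0.034,-0.54,-0.18,0.045,0.192,0.14,1],[0.034,-0.54,-0.18,0.045,0.192,0.14,1],[0.034,-0.54,-0.18,0.045,0.192,0.14,1],[0.034,-0.54,-0.18,0.045,0.192,0.14,1],[0.034,-0.54,-0.18,0.045,0.192,0.14,1]]]'
python3 - <<'E'
from h import *
st()
go([.50,-.28,.28],tool(144,0))
E
```

```text
time_s: 5.55
eef_pos: [0.4907, -0.0006, 0.2951]
tool_rot: [-0.276, -3.122, 0.004]
ft_force: [-0.2, 0.1, -0.7]
width: 0.013
gripper_force: 42.5
t 5.55 pos [ 0.4907 -0.0006  0.2951] rv [-0.276 -3.122  0.004] q [-0.23  0.12  1.57 -0.    1.45 -1.62] w 0.013 gf 42.5 ft [-0.2  0.1 -0.7]
ROW [-0.1164, -0.5468, 0.0313, -0.0016, -0.0021, 0.1439] dist 0.28 deg 25.9
```

```bash
python3 -m crank '[[[-0.116,-0.547,0.031,-0.002,-0.002,0.144,1],[-0.116,-0.547,0.031,-0.002,-0.002,0.144,1],[-0.116,-0.547,0.031,-0.002,-0.002,0.144,1],[-0.116,-0.547,0.031,-0.002,-0.002,0.144,1],[-0.116,-0.547,0.031,-0.002,-0.002,0.144,1],[-0.116,-0.547,0.031,-0.002,-0.002,0.144,1],[-0.116,-0.547,0.031,-0.002,-0.002,0.144,1],[-0.116,-0.547,0.031,-0.002,-0.002,0.144,1]]]'
python3 - <<'E'
from h import *
st(); C=cam("wrist")
im=optics.grab_frame("wrist"); cv2.imwrite("pics/w4.png",im[:,:,::-1]); np.save("C4.npy",np.hstack([C[1],C[2][:,None]]))
E
```

```text
time_s: 6.35
eef_pos: [0.5002, -0.278, 0.2806]
tool_rot: [0.967, 2.989, 0.004]
ft_force: [0.3, 1.1, -0.6]
width: 0.0127
gripper_force: 42.4
t 6.35 pos [ 0.5002 -0.278   0.2806] rv [0.967 2.989 0.004] q [-0.7   0.28  1.42  0.    1.45 -1.65] w 0.0127 gf 42.4 ft [ 0.3  1.1 -0.6]
```

View pics/w4.png

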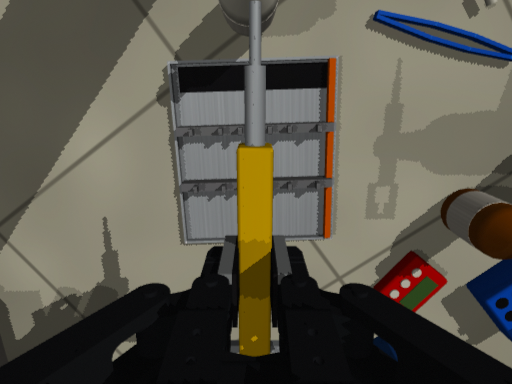

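The tray's rim corners are at about (170,63), (338,58), (184,242) and (329,237), with orange on the right and the black pad at the top. I fit its pose from these.

```bash
cat > tray.py <<'E'
from h import *
from scipy.optimize import least_squares
M=np.load("C4.npy"); C=(cam("top")[0]*0+optics.camera_params("wrist")["mtx"],M[:,:3],M[:,3])
uv=np.array([[170,63],[338,58],[184,242],[329,237]])
X=np.array([[-.11,-.095,.012],[-.11,.095,.012],[.11,-.095,.012],[.11,.095,.012]])
def W(p,X): return Ro.from_euler('z',p[2]).apply(X)+[p[0],p[1],0]
s=least_squares(lambda p:(w2px(C,W(p,X))-uv).ravel(),[.5,-.28,-.63])
if __name__=="__main__":
    print(s.x,np.degrees(s.x[2]),'\n',s.fun.reshape(-1,2))
    print('rails',w2px(C,W(s.x,np.array([[-.033,-.09,.022],[-.033,.09,.022],[.033,-.09,.022],[.033,.09,.022]]))))
E
python3 tray.py
```

```text
[ 0.50267918 -0.27721986 -0.60290478] -34.54389962007815 
 [[-2.56507884 -1.9892485 ]
 [ 1.30720269 -0.98356453]
 [-0.5070993   1.31424302]
 [ 1.97278286  3.2370823 ]]
rails [[176.01061824 132.15154349]
 [333.75252773 128.63194203]
 [180.80694155 187.80504399]
 [331.31411781 184.55598395]]
```

```bash
cat >> tray.py <<'E'
def tgt(py,offx,z):
    "TCP for place at tray y=py; mid at tool x offset offx (tool x = tray -x)"
    return W(s.x,np.array([[offx,py,z]]))[0], tool(180+np.degrees(s.x[2]))
E
python3 - <<'E'
from tray import *
go(*tgt(0,.0035,.06)); go(*tgt(0,.0035,.028))
E
```

```text
ROW [-0.0107, 0.0022, 0.4422, 0.0007, -0.0001, -0.007] dist 0.221 deg 1.3
ROW [-0.0107, 0.002, 0.5062, 0.0007, -0.0001, -0.007] dist 0.253 deg 1.3
```

```bash
python3 -m crank '[[[-0.011,0.002,0.1,0,0,-0.007,1],[-0.011,0.002,0.2,0,0,-0.007,1],[-0.011,0.002,0.3,0,0,-0.007,1],[-0.011,0.002,0.39,0,0,-0.007,1],[-0.011,0.002,0.44,0,0,-0.007,1],[-0.011,0.002,0.47,0,0,-0.007,1],[-0.011,0.002,0.495,0,0,-0.007,1],[-0.011,0.002,0.495,0,0,-0.007,1]]]'
python3 - <<'E'
from tray import *
st(); go(*tgt(0,.0035,.0265))
E
```

```text
time_s: 7.2
eef_pos: [0.5053, -0.2794, 0.0331]
tool_rot: [-0.932, -3.0, -0.003]
ft_force: [1.0, -0.1, -0.8]
width: 0.0133
gripper_force: 42.4
t 7.2 pos [ 0.5053 -0.2794  0.0331] rv [-0.932 -3.    -0.003] q [-0.7   0.52  1.71  0.    0.91 -1.67] w 0.0133 gf 42.4 ft [ 1.  -0.1 -0.8]
ROW [-0.0002, 0.0007, 0.0133, 0.0006, -0.0004, 0.0002] dist 0.007 deg 0.1
```

```bash
python3 -m crank '[[[0,0,0.004,0,0,0,1],[0,0,0.008,0,0,0,1],[0,0,0.011,0,0,0,1],[0,0,0.011,0,0,0,1]]]'
```

```text
time_s: 7.6
eef_pos: [0.5062, -0.282, 0.0297]
tool_rot: [0.934, 2.996, 0.001]
ft_force: [0.2, -1.0, 0.8]
width: 0.0128
gripper_force: 42.7
```

```bash
python3 -m crank '[[[0,0,0,0,0,0,1],[0,0,0,0,0,0,1]]]'
python3 -m crank '[[[0,0,0.003,0,0,0,1],[0,0,0.003,0,0,0,1]]]'
```

```text
time_s: 7.8
eef_pos: [0.5063, -0.2821, 0.0296]
tool_rot: [0.934, 2.996, 0.001]
ft_force: [0.7, 0.5, 4.1]
width: 0.013
gripper_force: 43.0
time_s: 8.0
eef_pos: [0.5063, -0.2821, 0.0295]
tool_rot: [0.934, 2.996, 0.0]
ft_force: [-2.6, 4.0, 15.7]
width: 0.0129
gripper_force: 44.7
```

```bash
python3 -m crank '[[[0,0,-0.003,0,0,0,1],[0,0,-0.003,0,0,0,1]]]'
python3 - <<'E'
from h import *
st()
im=optics.grab_frame("wrist"); t=optics.grab_frame("scene")
t=cv2.resize(t[220:330,90:215],None,fx=3,fy=3,interpolation=cv2.INTER_CUBIC)
out=np.zeros((384+0,280+375,3),np.uint8); out[:384,:280]=im[:,110:390]; out[:330,280:]=t
cv2.imwrite("pics/w5.png",out[:,:,::-1])
E
```

```text
time_s: 8.2
eef_pos: [0.5059, -0.282, 0.0296]
tool_rot: [0.934, 2.997, 0.001]
ft_force: [0.2, 0.9, 7.7]
width: 0.0133
gripper_force: 43.6
t 8.2 pos [ 0.5059 -0.282   0.0296] rv [9.340e-01 2.997e+00 1.000e-03] q [-0.7   0.53  1.71  0.    0.9  -1.67] w 0.0133 gf 43.6 ft [0.2 0.9 7.7]
```

View pics/w5.png

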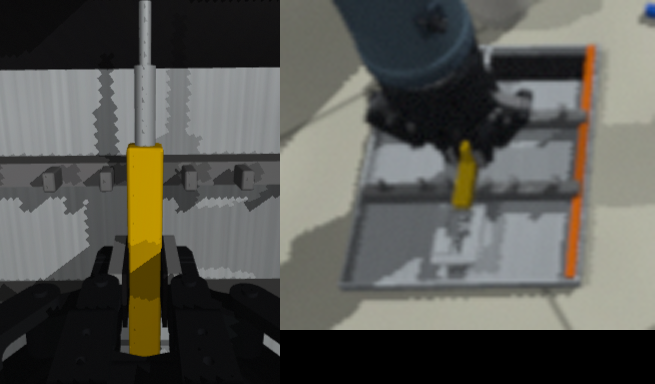

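The probe lies between the middle prongs: handle centre at u≈145, prong midpoint at about 148, resting on the rails. I release it and lift.

```bash
python3 -m crank '[[[0,0,-0.002,0,0,0,0.75],[0,0,-0.002,0,0,0,0.65],[0,0,-0.002,0,0,0,0.6],[0,0,-0.06,0,0,0,0.6],[0,0,-0.15,0,0,0,0.6],[0,0,-0.25,0,0,0,0.5],[0,0,-0.35,0,0,0,0.5],[0,0,-0.45,0,0,0,0.4]]]'
python3 - <<'E'
from tray import *
st(); C2=cam("wrist"); im=optics.grab_frame("wrist"); cv2.imwrite("pics/w6.png",im[:,:,::-1])
for b in blobs(im,'yellow',200)[:3]:
    w=px2w(C2,b[2],.036)[0]; print(b[0],b[2],b[1], 'tray frame',Ro.from_euler('z',-s.x[2]).apply(w-[s.x[0],s.x[1],0]))
S=.28 # forceps view pose next
a=np.array([.5,-.03,.0])
go([.47,-.03,.30],tool(170))
E
```

```text
time_s: 9.1
eef_pos: [0.5048, -0.2814, 0.2555]
tool_rot: [0.934, 2.998, 0.002]
ft_force: [0.7, -1.0, -0.7]
width: 0.0507
gripper_force: 0.0
t 9.1 pos [ 0.5048 -0.2814  0.2555] rv [9.340e-01 2.998e+00 2.000e-03] q [-0.7   0.3   1.45  0.    1.4  -1.67] w 0.0507 gf 0.0 ft [ 0.7 -1.  -0.7]
1233 [254.30575831 159.12408759] ((254.5, 160.5), (93.0, 13.0), 90.0) tray frame [-0.00126791 -0.00171693  0.036     ]
ROW [0.3496, 0.3749, -0.075, -0.0011, 0.0048, -0.1367] dist 0.259 deg 24.6
```

The probe sits at tray (−1, −2) mm. Next, the forceps.

```bash
python3 -m crank '[[[0.35,0.375,-0.075,0,0.005,-0.137,0.3],[0.35,0.375,-0.075,0,0.005,-0.137,0.3],[0.35,0.375,-0.075,0,0.005,-0.137,0.3],[0.35,0.375,-0.075,0,0.005,-0.137,0.3],[0.35,0.375,-0.075,0,0.005,-0.137,0.3],[0.35,0.375,-0.075,0,0.005,-0.137,0.3],[0.35,0.375,-0.075,0,0.005,-0.137,0.3],[0.35,0.375,-0.075,0,0.005,-0.137,0.3]]]' 40
python3 - <<'E'
from h import *
st(); C=cam("wrist"); im=optics.grab_frame("wrist"); np.save("C7.npy",np.hstack([C[1],C[2][:,None]])); cv2.imwrite("pics/w7.png",im[:,:,::-1])
for b in blobs(im,'blue',200)[:4]:
    bp=cv2.boxPoints(b[1]); print(b[0],np.round(b[2]),b[1],np.round(px2w(C,bp,.012),4).tolist())
E
```

```text
time_s: 9.95
eef_pos: [0.4679, -0.0287, 0.291]
tool_rot: [-0.271, -3.117, -0.007]
ft_force: [0.1, 0.0, -0.1]
width: 0.0599
gripper_force: 0.0
t 9.95 pos [ 0.4679 -0.0287  0.291 ] rv [-0.271 -3.117 -0.007] q [-0.3   0.09  1.62  0.    1.44 -1.7 ] w 0.0599 gf 0.0 ft [ 0.1  0.  -0.1]
1600 [297.  31.] ((296.5, 31.5), (63.0, 25.0), 90.0) [[0.3031, 0.0343, 0.012], [0.3077, 0.0612, 0.012], [0.3717, 0.0529, 0.012], [0.3668, 0.0247, 0.012]]
1196 [259. 193.] ((259.589111328125, 193.3910675048828), (129.74337768554688, 15.338424682617188), 39.28940963745117) [[0.4586, -0.0877, 0.012], [0.4464, -0.073, 0.012], [0.5737, 0.0341, 0.012], [0.5881, 0.0194, 0.012]]
1091 [41. 96.] ((41.5, 96.0), (32.0, 41.0), 90.0) [[0.333, -0.277, 0.012], [0.3411, -0.2304, 0.012], [0.3756, -0.242, 0.012], [0.3673, -0.2897, 0.012]]
```

View pics/w7.png

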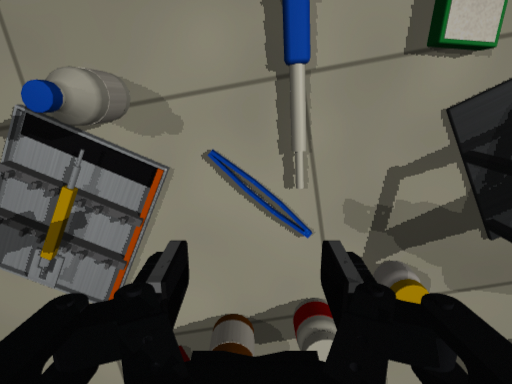

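```bash
python3 - <<'E'
import cv2,numpy as np
im=cv2.imread("pics/w7.png")
M=cv2.getRotationMatrix2D((259.6,193.4),39.8,1); M[:,2]+=np.array([80-259.6,20-193.4])
c=cv2.warpAffine(cv2.resize(im,None,fx=1,fy=1),np.vstack([M*5])[:2],(800,200),flags=cv2.INTER_CUBIC)
cv2.imwrite("pics/w7z.png",c)
E
```

```text
(no output)
```

View pics/w7z.png

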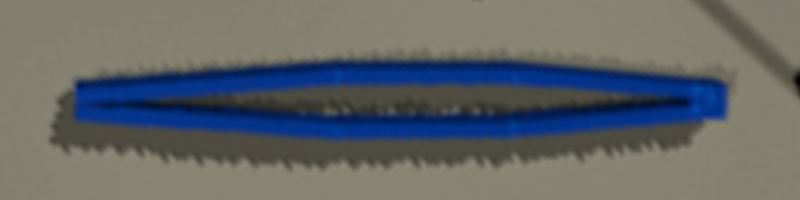

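The zoom shows the joined heel block at the right end, which is (309,235) in the wrist picture. The tip is at (210,152), and the parallel section ratio of 350:303 agrees with 90:78 mm.

```bash
python3 - <<'E'
from h import *
A=np.array([.4525,-.0804]);B=np.array([.581,.0268]); d=(B-A)/np.linalg.norm(B-A); m=A+.0901*d; print(m,np.degrees(np.arctan2(d[1],d[0])))
R=tool(180+39.8)
go([*m,.08],R); go([*m,.013],R)
E
```

```text
[ 0.52168583 -0.02268232] 39.83625742877962
ROW [-0.1095, 0.0301, 0.4203, 0.0029, -0.0037, -0.2767] dist 0.218 deg 49.8
ROW [-0.1114, 0.0297, 0.5543, 0.0029, -0.0037, -0.2767] dist 0.283 deg 49.8
```

```bash
python3 -m crank '[[[-0.05,0.015,0.08,0,-0.004,-0.277,0.65],[-0.11,0.03,0.16,0,-0.004,-0.277,0.65],[-0.11,0.03,0.24,0,-0.004,-0.277,0.65],[-0.11,0.03,0.32,0,-0.004,-0.277,0.65],[-0.11,0.03,0.4,0,-0.004,-0.277,0.65],[-0.11,0.03,0.42,0,-0.004,-0.277,0.65],[-0.11,0.03,0.42,0,-0.004,-0.277,0.65]]]'
python3 - <<'E'
from h import *
st(); C=cam("wrist"); im=optics.grab_frame("wrist"); cv2.imwrite("pics/w8.png",im[:,:,::-1])
for b in blobs(im,'blue',200)[:3]:
    bp=cv2.boxPoints(b[1]); print(b[0],np.round(b[2]),b[1],np.round(px2w(C,bp,.012),4).tolist())
go([.5217,-.0227,.013],tool(219.8))
E
```

```text
time_s: 10.7
eef_pos: [0.5201, -0.0228, 0.0776]
tool_rot: [1.069, -2.951, -0.02]
ft_force: [0.1, -0.4, -0.3]
width: 0.0298
gripper_force: 0.0
t 10.7 pos [ 0.5201 -0.0228  0.0776] rv [ 1.069 -2.951 -0.02 ] q [-0.26  0.38  1.81  0.01  0.96 -2.54] w 0.0298 gf 0.0 ft [ 0.1 -0.4 -0.3]
3707 [248. 189.] ((248.5, 191.0), (262.0, 29.0), 90.0) [[0.4579, -0.0867, 0.012], [0.4478, -0.0746, 0.012], [0.5759, 0.0339, 0.012], [0.5884, 0.0186, 0.012]]
ROW [-0.0003, -0.0014, 0.1327, 0.0032, 0.0011, -0.001] dist 0.066 deg 0.6
```

```bash
python3 -m crank '[[[0,-0.003,0.07,0.003,0.001,-0.001,0.65],[0,-0.003,0.13,0.003,0.001,-0.001,0.65],[0,-0.003,0.13,0.003,0.001,-0.001,0.65],[0,-0.003,0.13,0.003,0.001,-0.001,0.8],[0,-0.003,0.13,0.003,0.001,-0.001,1],[0,-0.003,0.13,0.003,0.001,-0.001,1],[0,-0.003,0.13,0.003,0.001,-0.001,1]]]' 40
```

```text
time_s: 11.45
eef_pos: [0.5237, -0.0222, 0.017]
tool_rot: [-1.074, 2.947, -0.004]
ft_force: [0.3, 0.4, 0.2]
width: 0.0168
gripper_force: 40.7
```

```bash
python3 - <<'E'
from h import *
st()
E
python3 -m crank '[[[0,0,-0.04,0,0,0,1],[0,0,-0.12,0,0,0,1],[0,0,-0.22,0,0,0,1],[0,0,-0.3,0,0,0,1],[0,0,-0.3,0,0,0,1]]]'
python3 - <<'E'
from tray import *
st(); go(*tgt(.055,.002,.16))
E
```

```text
t 11.45 pos [ 0.5237 -0.0222  0.017 ] rv [-1.074  2.947 -0.004] q [-0.26  0.47  1.86  0.    0.8  -2.53] w 0.0168 gf 40.7 ft [0.3 0.4 0.2]
time_s: 11.95
eef_pos: [0.5262, -0.0229, 0.1726]
tool_rot: [-1.072, 2.939, -0.013]
ft_force: [1.4, -0.9, 0.6]
width: 0.0162
gripper_force: 40.7
t 11.95 pos [ 0.5262 -0.0229  0.1726] rv [-1.072  2.939 -0.013] q [-0.26  0.27  1.7   0.    1.15 -2.53] w 0.0162 gf 40.7 ft [ 1.4 -0.9  0.6]
ROW [0.2566, -0.3334, 0.0268, -0.0013, 0.0053, 0.4146] dist 0.211 deg 74.6
```

```bash
python3 -m crank '[[[0.257,-0.333,0,0,0.005,0.415,1],[0.257,-0.333,0,0,0.005,0.415,1],[0.257,-0.333,0,0,0.005,0.415,1],[0.257,-0.333,0,0,0.005,0.415,1],[0.257,-0.333,0,0,0.005,0.415,1],[0.257,-0.333,0,0,0.005,0.415,1],[0.257,-0.333,0,0,0.005,0.415,1],[0.257,-0.333,0,0,0.005,0.415,1]]]'
python3 - <<'E'
from tray import *
st(); C2=cam("wrist"); im=optics.grab_frame("wrist"); cv2.imwrite("pics/w9.png",im[:,:,::-1])
# tip end of forceps in tool frame: topmost blue pixel row near u 254
m=mask(im,*COL['blue']); m[:, :215]=0; m[:,295:]=0
v,u=np.nonzero(m); vt=v.min(); print('top row',vt,u[v<vt+4].mean())
S=r.get_state(); R=Ro.from_rotvec(S['tool_rot'])
for ox in(-.004,0,.002,.006): print(ox,w2px(C2,S['eef_pos']+R.apply([ox+.09,0,.005])))
go(*tgt(.055,.002,.16)); go(*tgt(.055,.002,.045))
E
```

```text
time_s: 12.75
eef_pos: [0.5307, -0.2322, 0.165]
tool_rot: [-0.786, -3.03, 0.005]
ft_force: [0.1, -0.8, -0.1]
width: 0.0162
gripper_force: 40.7
t 12.75 pos [ 0.5307 -0.2322  0.165 ] rv [-0.786 -3.03   0.005] q [-0.6   0.38  1.56 -0.01  1.21 -1.66] w 0.0162 gf 40.7 ft [ 0.1 -0.8 -0.1]
top row 38 254.63636363636363
-0.004 [[255.31842126  55.50634393]]
0 [[255.41673126  43.98689861]]
0.002 [[255.46654855  38.14957265]]
0.006 [[255.56753771  26.31619725]]
ROW [-0.0093, 0.0031, 0.01, -0.0021, -0.003, 0.0281] dist 0.007 deg 5.1
ROW [-0.0116, 0.0046, 0.24, -0.0021, -0.003, 0.0281] dist 0.12 deg 5.1
```

```bash
python3 -m crank '[[[-0.01,0.004,0.01,-0.002,-0.003,0.028,1],[-0.01,0.004,0.09,-0.002,-0.003,0.028,1],[-0.01,0.004,0.17,-0.002,-0.003,0.028,1],[-0.011,0.004,0.21,-0.002,-0.003,0.028,1],[-0.011,0.004,0.215,-0.002,-0.003,0.028,1],[-0.011,0.004,0.215,-0.002,-0.003,0.028,1]]]'
python3 - <<'E'
from tray import *
st(); go(*tgt(.055,.002,.041))
E
```

```text
time_s: 13.4
eef_pos: [0.5356, -0.233, 0.0579]
tool_rot: [-0.908, -3.007, 0.0]
ft_force: [-0.2, -0.0, -0.5]
width: 0.0164
gripper_force: 40.7
t 13.4 pos [ 0.5356 -0.233   0.0579] rv [-0.908 -3.007  0.   ] q [-0.6   0.5   1.67 -0.    0.97 -1.58] w 0.0164 gf 40.7 ft [-0.2 -0.  -0.5]
ROW [0.0001, -0.0003, 0.0338, -0.0001, -0.0, 0.0051] dist 0.017 deg 0.9
```

```bash
python3 -m crank '[[[0,0,0.016,0,0,0.005,1],[0,0,0.032,0,0,0.005,1],[0,0,0.034,0,0,0.005,1],[0,0,0.036,0,0,0.005,1],[0,0,0.036,0,0,0.005,1]]]'
```

```text
time_s: 13.9
eef_pos: [0.536, -0.2332, 0.0403]
tool_rot: [0.934, 2.998, -0.001]
ft_force: [0.6, 0.3, -0.3]
width: 0.0161
gripper_force: 40.7
```

```bash
python3 -m crank '[[[0,0,0.002,0,0,0,1],[0,0,0.002,0,0,0,1]]]'
```

```text
time_s: 14.1
eef_pos: [0.5359, -0.2332, 0.0393]
tool_rot: [0.934, 2.998, -0.001]
ft_force: [0.1, 0.3, -0.4]
width: 0.0163
gripper_force: 40.7
```

```bash
python3 -m crank '[[[0,0,0.002,0,0,0,1],[0,0,0.002,0,0,0,1]]]'; python3 -m crank '[[[0,0,0.002,0,0,0,1],[0,0,0.002,0,0,0,1]]]'
```

```text
time_s: 14.3
eef_pos: [0.536, -0.2333, 0.0388]
tool_rot: [0.934, 2.998, -0.001]
ft_force: [-1.5, -0.0, 4.8]
width: 0.0166
gripper_force: 41.2
time_s: 14.5
eef_pos: [0.5361, -0.2333, 0.0387]
tool_rot: [0.934, 2.998, -0.001]
ft_force: [-4.1, 1.8, 11.2]
width: 0.0165
gripper_force: 42.0
```

```bash
python3 -m crank '[[[0,0,-0.003,0,0,0,0.75],[0,0,-0.003,0,0,0,0.65],[0,0,-0.003,0,0,0,0.6],[0,0,-0.06,0,0,0,0.6],[0,0,-0.15,0,0,0,0.6],[0,0,-0.25,0,0,0,0.5],[0,0,-0.35,0,0,0,0.5],[0,0,-0.4,0,0,0,0.3]]]'
python3 - <<'E'
from tray import *
st(); C2=cam("wrist"); im=optics.grab_frame("wrist"); cv2.imwrite("pics/w10.png",im[:,:,::-1])
for c in('blue','yellow'):
  for b in blobs(im,c,200)[:3]:
    w=px2w(C2,b[1][0],.034)[0]; print(c,b[0],b[1], 'tray frame',Ro.from_euler('z',-s.x[2]).apply(w-[s.x[0],s.x[1],0]))
P=np.array([.4911,.3918,.1275]); z=tool(196.2,-35).apply([0,0,1])
go([.46,.06,.28],tool(170,-15))
E
```

```text
time_s: 15.3
eef_pos: [0.5371, -0.2339, 0.242]
tool_rot: [0.932, 2.993, -0.004]
ft_force: [-0.0, -0.3, 0.2]
width: 0.0559
gripper_force: 0.0
t 15.3 pos [ 0.5371 -0.2339  0.242 ] rv [ 0.932  2.993 -0.004] q [-0.6   0.32  1.45 -0.    1.36 -1.57] w 0.0559 gf 0.0 ft [-0.  -0.3  0.2]
blue 1744 ((491.1219482421875, 304.09759521484375), (68.40411376953125, 42.47926712036133), 38.65980911254883) tray frame [0.16856112 0.33065352 0.034     ]
blue 1437 ((254.5, 150.0), (164.0, 17.0), 90.0) tray frame [-0.0117432  0.0556023  0.034    ]
yellow 1393 ((198.76853942871094, 161.48623657226562), (97.53849029541016, 15.313209533691406), 87.0643310546875) tray frame [ 4.49840951e-05 -1.18334656e-03  3.40000000e-02]
ROW [0.4625, 0.3962, -0.0757, -0.0188, -0.0781, -0.1357] dist 0.307 deg 28.4
```

Forceps are in place. Now the spatula.

```bash
python3 -m crank '[[[0.463,0.396,-0.076,-0.019,-0.078,-0.136,0.4],[0.463,0.396,-0.076,-0.019,-0.078,-0.136,0.4],[0.463,0.396,-0.076,-0.019,-0.078,-0.136,0.4],[0.463,0.396,-0.076,-0.019,-0.078,-0.136,0.4],[0.463,0.396,-0.076,-0.019,-0.078,-0.136,0.4],[0.463,0.396,-0.076,-0.019,-0.078,-0.136,0.4],[0.463,0.396,-0.076,-0.019,-0.078,-0.136,0.5]]]'
python3 - <<'E'
from h import *
st()
P=np.array([.4911,.3918,.1275]); z=tool(196.2,-35).apply([0,0,1])
go(P-.11*z,tool(196.2,-35))
E
```

```text
time_s: 16.05
eef_pos: [0.4557, 0.0661, 0.2753]
tool_rot: [0.244, 2.88, -0.02]
ft_force: [0.3, 0.5, 0.3]
width: 0.0427
gripper_force: 0.0
t 16.05 pos [0.4557 0.0661 0.2753] rv [ 0.244  2.88  -0.02 ] q [-0.09 -0.08  1.86 -0.01  1.11 -1.49] w 0.0427 gf 0.0 ft [0.3 0.5 0.3]
ROW [0.1778, 0.5983, 0.0779, -0.0583, -0.112, -0.132] dist 0.315 deg 32.9
```

```bash
python3 -m crank '[[[0.178,0.598,0.078,-0.058,-0.112,-0.132,0.5],[0.178,0.598,0.078,-0.058,-0.112,-0.132,0.5],[0.178,0.598,0.078,-0.058,-0.112,-0.132,0.5],[0.178,0.598,0.078,-0.058,-0.112,-0.132,0.5],[0.178,0.598,0.078,-0.058,-0.112,-0.132,0.5],[0.178,0.598,0.078,-0.058,-0.112,-0.132,0.5],[0.178,0.598,0.078,-0.058,-0.112,-0.132,0.5],[0.178,0.598,0.078,-0.058,-0.112,-0.132,0.5]]]' 25
python3 -m crank '[[[0,0,0,0,0,0,0.5],[0,0,0,0,0,0,0.5]]]'
python3 - <<'E'
from h import *
st(); C=cam("wrist"); im=optics.grab_frame("wrist"); cv2.imwrite("pics/w11.png",im[:,:,::-1])
P,A,b=rack_meas(C,im,'green',16.2,np.array([.4911,.3918,.1275])); print(P,A,b)
P0=np.array([.4911,.3918,.1275]);R=tool(196.2,-35);z=R.apply([0,0,1])
go(P0-.04*z,R); go(P0,R)
E
```

```text
time_s: 16.85
eef_pos: [0.4335, 0.3722, 0.215]
tool_rot: [-0.356, 2.512, 0.108]
ft_force: [-0.6, 1.1, -0.2]
width: 0.043
gripper_force: 0.0
time_s: 17.05
eef_pos: [0.4342, 0.3684, 0.2162]
tool_rot: [-0.35, 2.512, 0.106]
ft_force: [-0.3, 0.2, 0.5]
width: 0.0426
gripper_force: 0.0
t 17.05 pos [0.4342 0.3684 0.2162] rv [-0.35   2.512  0.106] q [ 0.63  0.07  2.   -0.41  0.53 -0.92] w 0.0426 gf 0.0 ft [-0.3  0.2  0.5]
[0.4911953  0.3911624  0.12743952] 2647.992823678942 (2531, ((262.0, 191.5), (133.0, 20.0), 90.0), array([261.9988147 , 190.16436191]))
ROW [0.0019, 0.0145, 0.1358, -0.002, -0.0005, -0.0015] dist 0.068 deg 0.5
ROW [0.0018, 0.015, 0.2158, -0.002, -0.0005, -0.0015] dist 0.108 deg 0.5
```

```bash
python3 -m crank '[[[0.002,0.013,0.08,-0.002,0,-0.002,0.5],[0.002,0.013,0.136,-0.002,0,-0.002,0.5],[0.002,0.013,0.19,-0.002,0,-0.002,0.5],[0.002,0.013,0.214,-0.002,0,-0.002,0.5],[0.002,0.013,0.214,-0.002,0,-0.002,0.5]]]' 25
python3 - <<'E'
from h import *
st()
R=Ro.from_rotvec(r.get_state()['tool_rot']); print(R.inv().apply(np.array([.4911,.3914,.1275])-r.get_state()['eef_pos']), R.apply([0,0,1]),R.apply([1,0,0]))
go([.4911,.3914,.1275],tool(196.2,-35))
E
```

```text
time_s: 17.6
eef_pos: [0.491, 0.3905, 0.127]
tool_rot: [-0.359, 2.512, 0.11]
ft_force: [-0.5, 0.1, -0.7]
width: 0.0427
gripper_force: 0.0
t 17.6 pos [0.491  0.3905 0.127 ] rv [-0.359  2.512  0.11 ] q [ 0.59  0.3   1.99 -0.58  0.32 -0.76] w 0.0427 gf 0.0 ft [-0.5  0.1 -0.7]
[-0.00052927  0.00083849 -0.00020712] [ 0.54840373  0.15825197 -0.82110271] [-0.78816315 -0.23024088 -0.5707784 ]
ROW [-0.0011, 0.0017, -0.0004, -0.0003, -0.0011, 0.0004] dist 0.001 deg 0.2
```

Well placed and off the joint limit. I close on the handle, then push up in short steps.

```bash
python3 -m crank '[[[0,0,0,0,0,0,0.75],[0,0,0,0,0,0,1],[0,0,0,0,0,0,1],[0,0,0,0,0,0,1],[0,0,0,0,0,0,1]]]' 30
```

```text
time_s: 18.1
eef_pos: [0.4905, 0.3923, 0.1299]
tool_rot: [-0.361, 2.508, 0.114]
ft_force: [-3.6, -3.5, 7.9]
width: 0.0134
gripper_force: 31.1
```

```bash
python3 -m crank '[[[-0.002,0,-0.002,0,0,0,1],[-0.006,0,-0.002,0,0,0,1]]]' 40
```

```text
time_s: 18.3
eef_pos: [0.4919, 0.3926, 0.1311]
tool_rot: [-0.361, 2.51, 0.113]
ft_force: [-0.1, -0.2, -0.1]
width: 0.0127
gripper_force: 40.1
```

```bash
python3 -m crank '[[[-0.008,0,0,0,0,0,1],[-0.018,0,0,0,0,0,1],[-0.018,0,0,0,0,0,1]]]'
python3 - <<'E'
from h import *
d=r.get_state()['eef_pos']-np.array([.4905,.3923,.1299]); print(d@[.788,.23,.571],d@[-.548,-.158,.821])
E
```

```text
time_s: 18.6
eef_pos: [0.4984, 0.3944, 0.1357]
tool_rot: [-0.361, 2.512, 0.112]
ft_force: [-7.4, -2.0, 3.6]
width: 0.0125
gripper_force: 41.1
0.01006998829004593 9.578126704745759e-05
```

```bash
python3 -m crank '[[[-0.008,0,-0.002,0,0,0,1],[-0.018,0,-0.002,0,0,0,1],[-0.023,0,-0.002,0,0,0,1],[-0.023,0,-0.002,0,0,0,1]]]'
python3 - <<'E'
from h import *
s=r.get_state(); st()
d=s['eef_pos']-np.array([.4905,.3923,.1299]); print(d@[.788,.23,.571],d@[-.548,-.158,.821])
C=cam("wrist"); R=Ro.from_rotvec(s['tool_rot']); im=optics.grab_frame("wrist"); cv2.imwrite("pics/w12.png",im[:,:,::-1])
b=blobs(im,'green',300)[0]; print(b[0],b[1])
m=R.inv().apply(np.array([.4911,.3914,.1275])-np.array([.4905,.3923,.1299])); print('mid in tool',m)
for o in(-.006,-.003,0,.003): print(o,w2px(C,s['eef_pos']+R.apply([m[0]+o+.05,0,m[2]-.007])))
v=np.nonzero(mask(im,*COL['green'])[:,250:262].sum(1)>1000)[0]; print('top row',v.min())
E
```

```text
time_s: 19.0
eef_pos: [0.5087, 0.3975, 0.144]
tool_rot: [-0.36, 2.509, 0.114]
ft_force: [-0.7, -1.0, -0.2]
width: 0.0128
gripper_force: 40.0
t 19.0 pos [0.5087 0.3975 0.144 ] rv [-0.36   2.509  0.114] q [ 0.58  0.29  1.93 -0.49  0.36 -0.86] w 0.0128 gf 40.0 ft [-0.7 -1.  -0.2]
0.02359088497702459 0.0007801238014050057
6631 ((255.5, 251.5), (209.0, 35.0), 90.0)
mid in tool [ 0.00111229 -0.00103239  0.00215104]
-0.006 [[251.65662302 165.87092048]]
-0.003 [[251.64779209 158.11636382]]
0 [[251.63884428 150.2591593 ]]
0.003 [[251.62977723 142.29725519]]
top row 149
```

```bash
python3 -m crank '[[[0.002,0,-0.006,0,0,0,1],[0.002,0,-0.016,0,0,0,1],[0.002,0,-0.026,0,0,0,1]]]'
```

```text
time_s: 19.35
eef_pos: [0.4995, 0.3947, 0.1536]
tool_rot: [-0.361, 2.51, 0.113]
ft_force: [0.4, -0.2, -1.1]
width: 0.0129
gripper_force: 40.0
```

```bash
python3 -m crank '[[[0,0,-0.08,0,0,0,1],[0,0,-0.16,0,0,0,1],[0,0,-0.22,0,0,0,1],[0,0,-0.22,0,0,0,1]]]'
python3 - <<'E'
from h import *
st(); go([.47,0.06,.29],tool(170))
E
```

```text
time_s: 19.75
eef_pos: [0.4391, 0.3782, 0.2487]
tool_rot: [-0.361, 2.503, 0.118]
ft_force: [0.8, 0.3, -0.9]
width: 0.0128
gripper_force: 40.0
t 19.75 pos [0.4391 0.3782 0.2487] rv [-0.361  2.503  0.118] q [ 0.64  0.05  1.94 -0.36  0.6  -0.98] w 0.0128 gf 40.0 ft [ 0.8  0.3 -0.9]
ROW [0.0499, -0.6277, -0.1384, 0.046, 0.1927, 0.1419] dist 0.322 deg 43.9
```

```bash
python3 -m crank '[[[0.05,-0.628,-0.138,0.046,0.193,0.142,1],[0.05,-0.628,-0.138,0.046,0.193,0.142,1],[0.05,-0.628,-0.138,0.046,0.193,0.142,1],[0.05,-0.628,-0.138,0.046,0.193,0.142,1],[0.05,-0.628,-0.138,0.046,0.193,0.142,1],[0.05,-0.628,-0.138,0.046,0.193,0.142,1],[0.05,-0.628,-0.138,0.046,0.193,0.142,1],[0.05,-0.628,-0.138,0.046,0.193,0.142,1]]]'
python3 - <<'E'
from tray import *
st(); go(*tgt(-.055,.0011,.22))
E
```

```text
time_s: 20.55
eef_pos: [0.4714, 0.0556, 0.2853]
tool_rot: [-0.284, -3.122, 0.01]
ft_force: [-0.6, -0.2, -0.6]
width: 0.0128
gripper_force: 40.0
t 20.55 pos [0.4714 0.0556 0.2853] rv [-0.284 -3.122  0.01 ] q [-0.11  0.1   1.63 -0.01  1.42 -1.5 ] w 0.0128 gf 40.0 ft [-0.6 -0.2 -0.6]
ROW [-0.1395, -0.7437, 0.1352, -0.0027, -0.0016, 0.1342] dist 0.384 deg 24.2
```

```bash
python3 -m crank '[[[-0.14,-0.744,0.135,-0.003,-0.002,0.134,1],[-0.14,-0.744,0.135,-0.003,-0.002,0.134,1],[-0.14,-0.744,0.135,-0.003,-0.002,0.134,1],[-0.14,-0.744,0.135,-0.003,-0.002,0.134,1],[-0.14,-0.744,0.135,-0.003,-0.002,0.134,1],[-0.14,-0.744,0.135,-0.003,-0.002,0.134,1],[-0.14,-0.744,0.135,-0.003,-0.002,0.134,1],[-0.14,-0.744,0.135,-0.003,-0.002,0.134,1]]]'
python3 - <<'E'
from tray import *
st(); go(*tgt(-.055,.0011,.06)); go(*tgt(-.055,.0011,.038))
E
```

```text
time_s: 21.35
eef_pos: [0.4735, -0.3218, 0.2186]
tool_rot: [0.925, 3.001, 0.004]
ft_force: [0.4, 0.1, -0.4]
width: 0.013
gripper_force: 40.0
t 21.35 pos [ 0.4735 -0.3218  0.2186] rv [0.925 3.001 0.004] q [-0.79  0.32  1.52  0.    1.31 -1.77] w 0.013 gf 40.0 ft [ 0.4  0.1 -0.4]
ROW [0.0003, -0.0043, 0.3173, 0.0008, -0.0, 0.0015] dist 0.159 deg 0.3
ROW [0.0003, -0.0044, 0.3613, 0.0008, -0.0, 0.0015] dist 0.181 deg 0.3
```

```bash
python3 -m crank '[[[0,-0.003,0.1,0,0,0.001,1],[0,-0.003,0.2,0,0,0.001,1],[0,-0.003,0.28,0,0,0.001,1],[0,-0.003,0.33,0,0,0.001,1],[0,-0.003,0.355,0,0,0.001,1],[0,-0.003,0.365,0,0,0.001,1],[0,-0.003,0.365,0,0,0.001,1]]]'
```

```text
time_s: 22.05
eef_pos: [0.4736, -0.3206, 0.038]
tool_rot: [0.928, 3.0, 0.003]
ft_force: [-0.4, 0.4, -1.0]
width: 0.0128
gripper_force: 40.0
```

```bash
python3 -m crank '[[[0,0,0.002,0,0,0,1],[0,0,0.004,0,0,0,1],[0,0,0.004,0,0,0,1]]]'
```

```text
time_s: 22.35
eef_pos: [0.4736, -0.3212, 0.0369]
tool_rot: [0.928, 2.998, 0.002]
ft_force: [-0.3, -0.2, -0.4]
width: 0.0126
gripper_force: 40.0
```

```bash
python3 -m crank '[[[0,0,0.003,0,0,0,1],[0,0,0.006,0,0,0,1],[0,0,0.006,0,0,0,1]]]'; python3 - <<'E'
from tray import *
print(Ro.from_euler('z',-s.x[2]).apply(r.get_state()['eef_pos']-[s.x[0],s.x[1],0]))
E
```

```text
time_s: 22.65
eef_pos: [0.4734, -0.3211, 0.0344]
tool_rot: [0.928, 2.998, 0.002]
ft_force: [-2.0, 2.2, 9.5]
width: 0.0129
gripper_force: 41.3
[ 0.0007724  -0.05279925  0.03440227]
```

```bash
python3 -m crank '[[[0,0,0.002,0,0,0,1],[0,0,0.003,0,0,0,1],[0,0,0.003,0,0,0,1]]]'
```

```text
time_s: 22.95
eef_pos: [0.4734, -0.3211, 0.0343]
tool_rot: [0.928, 2.998, 0.002]
ft_force: [-4.5, 4.6, 20.1]
width: 0.0128
gripper_force: 42.8
```

```bash
python3 -m crank '[[[0,0,-0.006,0,0,0,1],[0,0,-0.006,0,0,0,0.75],[0,0,-0.006,0,0,0,0.65],[0,0,-0.006,0,0,0,0.6],[0,0,-0.06,0,0,0,0.6],[0,0,-0.15,0,0,0,0.6],[0,0,-0.25,0,0,0,0.5],[0,0,-0.35,0,0,0,0.5]]]'
python3 -m crank '[[[0,0.12,-0.06,0,0,0,0.3],[0,0.12,-0.1,0,0,0,0.3],[0,0.12,-0.1,0,0,0,0.3],[0,0.12,-0.1,0,0,0,0]]]'
python3 - <<'E'
from tray import *
st(); C2=cam("wrist"); im=optics.grab_frame("wrist"); cv2.imwrite("pics/w13.png",im[:,:,::-1])
for c in('blue','yellow','green'):
  for b in blobs(im,c,200)[:3]:
    w=px2w(C2,b[1][0],.034)[0]; print(c,b[0],b[1], 'tray frame',Ro.from_euler('z',-s.x[2]).apply(w-[s.x[0],s.x[1],0]))
E
```

```text
time_s: 23.75
eef_pos: [0.4723, -0.3207, 0.2074]
tool_rot: [0.929, 3.001, 0.005]
ft_force: [0.3, -0.9, -0.3]
width: 0.0424
gripper_force: 0.0
time_s: 24.15
eef_pos: [0.5067, -0.2715, 0.2565]
tool_rot: [0.927, 3.0, 0.002]
ft_force: [0.4, -0.3, -0.7]
width: 0.0723
gripper_force: 0.0
t 24.15 pos [ 0.5067 -0.2715  0.2565] rv [9.27e-01 3.00e+00 2.00e-03] q [-0.69  0.29  1.45  0.    1.39 -1.66] w 0.0723 gf 0.0 ft [ 0.4 -0.3 -0.7]
blue 1589 ((298.996826171875, 152.58917236328125), (18.166988372802734, 157.14981079101562), 2.045408248901367) tray frame [-0.01188137  0.05475612  0.034     ]
blue 493 ((497.0, 306.4999694824219), (40.99999237060547, 27.999996185302734), 90.0) tray frame [0.17518799 0.30294794 0.034     ]
yellow 1219 ((245.5, 163.0), (92.0, 13.0), 90.0) tray frame [-0.00046409 -0.00168011  0.034     ]
green 1319 ((198.4491424560547, 161.68365478515625), (93.08247375488281, 14.979976654052734), 87.0390625) tray frame [-0.0016608  -0.05164877  0.034     ]
```

View pics/w13.png

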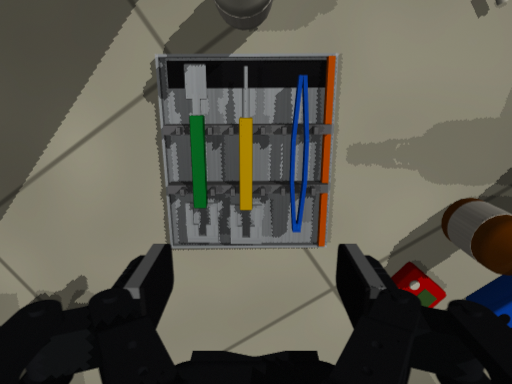

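All three instruments lie in their places with their tips towards the black pad: green at (198,162), yellow at (245,163) and blue at (299,153).

```bash
python3 -c "
from rig import order; print(order.close_job())"
```

```text
the job is handed in; nothing more can be done
None
```

The job is handed in (the system gave no verdict): forceps, probe and spatula lie in places 1, 2 and 3, tips towards the black pad, and the last wrist picture puts each within about 6 mm of its mark, at 24 s of the 72 s allowed.

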